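# Show the missing drive wheel and its spare

### The arm

A 7-joint arm with a two-finger parallel gripper is mounted at the origin on the work surface. World frame = base frame: x ahead of the robot, y to its left, z up, the work surface at z = 0. Lengths are in m, angles in rad, forces in N, time in s.
With the tool pointing down it reaches from about 0.425 to 0.875 m from the base axis. Payload 8.4 kg.
Tool frame: the origin (TCP) lies between the finger pads, 19 mm behind the fingertips; this is the grasp point; z points along the fingers, y is the line along which they close (so a half turn about z gives the same grasp; the last joint's range is limited). The gripper opens to 85 mm and grips with 20 to 120 N. Pads are 22 mm wide; open, the fingers measure 114 mm over their backs; the gripper's body (76 mm by 85 mm) begins 54 mm behind the grasp point. The pads swing forward as they close: fully open they stand 13 mm farther back than shut.
Start: joints at [1.048, 0.333, 0.04, 1.465, -0.013, 1.343, -0.059], TCP at [0.267, -0.592, 0.25] pointing down, gripper open.
Joint ranges: [-2.58, 2.58], [-0.38, 2.09], [-1.3, 1.39], [0.25, 2.4], [-1.5, 4.64], [0.08, 2.09], [-2.65, 2.65]. Speed limits (rad/s): [2.22, 2.22, 2.79, 2.79, 3.14, 3.14, 3.14].

### API

Orientations are given as a rotation vector (axis times angle).
In Python, from plant import * gives the robot as it stands.
- The arm moves only by the tool move_arm, never from a script. Its argument "steps" is a list of rows, each an object of numbers: "dx", "dy", "dz": the shift along the world's x, y, z in mm; "roll": the turn about the world's z in rad; "gripper": the finger opening in mm, from 0 to 85.4. A call has 1 to 8 rows; each row shifts and turns the commanded pose from where the row before left it; what a row does not reach is not made up. A row lasts 1/10 s, in which the tool goes at most 50 mm and 8.59 degrees, less where a joint would pass 70% of its speed; a pose out of reach is approached as far as the arm can. A call is refused whole if a number of a shift passes 50 or a number of a turn 0.15, either way. A call with a gripper value outside its range is refused whole. The fingers move at their own pace and stop on an object; the grip force is fixed at half the most. Time passes only in rows, so rows that do not move let the fingers close. It gives the time, the measured TCP pose, the force, the opening and the grip force at its end, in the units of the state.
- sense(): the state, without advancing time (a new reading comes with each control period).
- get_image(name): name is "scene" or "side" or "wrist"; returns the picture (420x560x3 uint8, blue, green, red); there is no depth.
- get_calibration(name): a dict with "intrinsics" (3x3 intrinsics, pixels), "rvec" (rotation vector, rad) and "tvec" (3), from world to camera coordinates, as OpenCV has them. Camera axes: x right, y down, z forward; pixel columns grow to the right and rows downward; lengths in m; the calibration is good to about 2 mm. A picture is of the moment at which its call begins: read the wrist's pose just before it. get_calibration takes no time and is no camera call; for the wrist camera it gives the pose at the moment of the call.
- job_done(): hands the job in; it is judged then, once.
The state is a dict: "t": time; "joints": joint angles; "qd": joint speeds; "joint_torque": joint torques, N m; "tool_pos": TCP position; "tcp_rot": TCP orientation; "force": force on the tool from outside, world axes, zero at the start; "wrist_torque": the same for the moment, N m; "width": opening from 0.0 (shut) to 1.0 (fully open); "gripper_force": force on a finger pad.
Only numpy, scipy, OpenCV 4.12 (cv2) and the standard library are available. Lean on these libraries where they do the work, as an engineer would, in place of code of your own. Each camera call takes 0.05 s, during which the arm holds its last target. There are 200 camera calls.

### The job

The robot vacuum lying on its back has lost one of its two drive wheels. Show the technician what to fit: with the tool pointing down, point at the middle of the empty wheel bay, fingertips about two centimetres above it, and stay there for a good second; then point in the same way at the middle of the loose spare wheel that is as large as the wheel still fitted, again for a good second. Touch, move or lift nothing, point at no other wheel (travel well above the work), and finish with the fingers raised more than 20 cm above the bench.

Things in the scene. Friction and masses are not known exactly. Their poses are not given: they have to be found in the camera images.
- vacuum: Fixed white robot vacuum, upside down: a disc 344 mm across, its flat deck 85 mm above the bench. Origin at the disc's centre at bench level, z up, any yaw. Two wheel bays, 84 mm along x, 36 mm along y, 40 mm deep, centred 105 mm from the origin on the +y and -y sides; either may be the empty one. A roller brush and a ball caster stand up to 20 mm above the deck.
- empty_bay_mouth (a point): Centre of the open mouth of the empty wheel bay (84 x 36 mm), level with the vacuum's deck, 85 mm above the bench; z up. Point at this. Only a small pin and a contact block lie on the bay's dark floor, 40 mm down.
- fitted_wheel: The drive wheel still in the other bay: a black lugged wheel 70 mm in diameter, 26 mm wide, standing on edge, fixed. Origin at the floor of its bay, 45 mm above the bench, under the wheel; the wheel's top is 72 mm above this origin (117 mm above the bench, 32 mm above the deck).
- large_spare: Loose black lugged wheel with a grey hub, 70 mm in diameter, 26 mm high, lying flat on its side on the bench: the spare that matches. Origin at the centre of its underside, z up.
- large_spare_top (a point): Centre of the upper face of the large spare wheel, 26 mm above the bench; z up. Point at this.
- medium_spare: Loose black lugged wheel with a grey hub like the large one but only 50 mm in diameter, 26 mm high, lying flat. Too small; leave alone. Origin at the centre of its underside.
- small_spare: Loose black smooth wheel, 32 mm in diameter, 26 mm high, lying flat. Too small; leave alone. Origin at the centre of its underside. The three spare wheels lie in a row in any order.
- screw_pot: Loose open aluminium pot, 64 mm across, 40 mm high. Bystander. Origin at the centre of its underside.
- screwdriver: Loose screwdriver lying flat on the bench, 190 mm long, under 40 mm high. Bystander. Origin underneath it, x along the tool.
Mind the look-alikes: they are no part of the job. Leave any orange look-alike of the large_spare alone.

How it is judged:
By the outcome, as a careful person would: the job done as asked, in the order asked, and still so for the second after the job is handed in, with the robot touching nothing.
It also fails if it takes over 46 s, if anything falls off the work surface, if the arm or the gripper's body presses on something with over 40 N, if the wrist force passes 120 N, or if a joint passes its speed limit or range.

## Working session

There is one attempt and no reset: what is moved stays moved. The work goes in short steps, Python scripts to look and compute and a tool call to move; the robot and the scene stay as the last step left them, time stands still between calls to the robot, and variables do not carry over. Pictures are saved under pics/ and viewed, at most 10 in all, crops included, and the job is handed in when it is done.

Besides the shell and the picture viewer there is one more tool, called after "Emit:" as a command line: name --argument value ..., lists and objects as JSON in quotes. move_arm: Moves the arm, as the interface text tells. Its arguments: {"type":"object","properties":{"steps":{"type":"array","items":{"type":"object","properties":{"dx":{"type":"number"},"dy":{"type":"number"},"dz":{"type":"number"},"roll":{"type":"number"},"gripper":{"type":"number"}}}}},"required":["steps"]}

```bash
mkdir -p pics; python3 - <<'E'
from plant import *
import cv2,numpy as np
for n in("scene","side"):
    cv2.imwrite(f"pics/{n}.png",get_image(n))
    c=get_calibration(n);print(n,c)
s=sense();print(s["t"],s["tool_pos"],s["tcp_rot"],s["width"])
E
```

```text
scene {'intrinsics': array([[409.63503963,   0.        , 275.54360261],
       [  0.        , 409.63503963, 214.22608836],
       [  0.        ,   0.        ,   1.        ]]), 'rvec': array([ 1.08767113,  2.53483149, -0.8878478 ]), 'tvec': array([ 0.41012259, -0.23870369,  1.20353174])}
side {'intrinsics': array([[418.14532808,   0.        , 286.10583552],
       [  0.        , 418.14532808, 205.4955355 ],
       [  0.        ,   0.        ,   1.        ]]), 'rvec': array([ 0.42847968, -2.76199387,  1.16061192]), 'tvec': array([0.48077825, 0.22309598, 0.91171785])}
0.1 [ 0.26713817 -0.59214119  0.24919828] [-3.06990369e+00 -6.60473031e-01  6.26113225e-04] 1.002889556779095
```

View pics/scene.png

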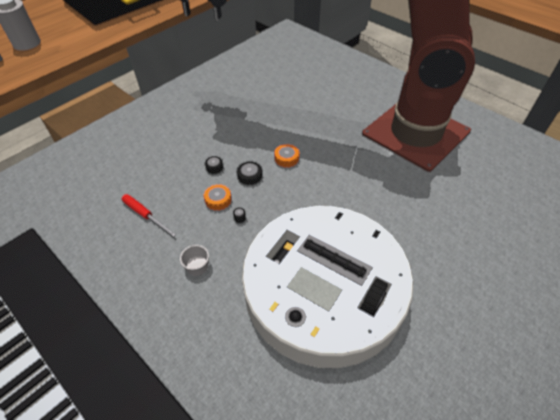

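View pics/side.png

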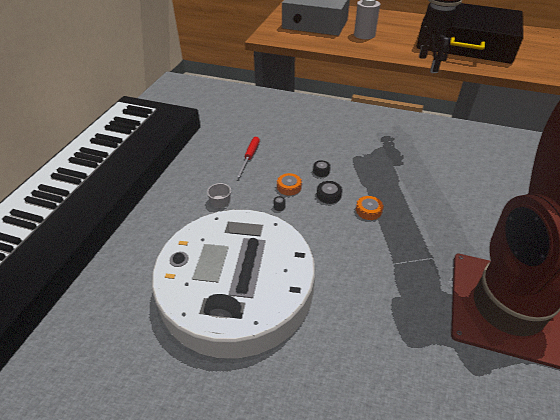

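The scene view shows the empty bay at about (283,247), with an orange contact inside, and the fitted wheel at (375,297). The black spares are large (249,172), medium (214,163) and small (239,214). In the side view the empty bay is at (244,228) and the large spare at (329,191).

```bash
cat > h.py <<'E'
import cv2,numpy as np
def cast(uv,c,z):
    R=cv2.Rodrigues(c["rvec"])[0];o=-R.T@c["tvec"]
    p=cv2.undistortPoints(np.float64(uv).reshape(-1,1,2),c["intrinsics"],None)[:,0]
    d=np.c_[p,np.ones(len(p))]@R
    return (o+d*((z-o[2])/d[:,2])[:,None])[:,:2]
def blob(mask,seed):
    n,l,s,c=cv2.connectedComponentsWithStats(mask.astype(np.uint8))
    ys,xs=np.nonzero(l); i=np.argmin((xs-seed[0])**2+(ys-seed[1])**2)
    return (l==l[ys[i],xs[i]]).astype(np.uint8)
def cnt(m): return max(cv2.findContours(m,cv2.RETR_EXTERNAL,cv2.CHAIN_APPROX_NONE)[0],key=cv2.contourArea)[:,0]
E
python3 - <<'E'
from plant import *
from h import *
S={"scene":dict(bay=(283,247),fit=(375,297),deck=(350,330),L=(249,172),M=(214,163),S=(239,214)),
   "side":dict(bay=(244,228),fit=(222,306),deck=(285,310),L=(329,191),M=(321,168),S=(279,203))}
for n,d in S.items():
    im=cv2.imread(f"pics/{n}.png");c=get_calibration(n)
    g=im.max(2); print(n)
    deck=blob(g>185,d["deck"]);hull=cv2.convexHull(cnt(deck))[:,0]
    P=cast(hull,c,.085); print(" deck",cv2.minEnclosingCircle(P.astype(np.float32)), "px",deck.sum())
    full=cv2.fillPoly(np.zeros_like(g),[hull],1)
    for k in("bay","fit"):
        b=blob((full==1)&(g<185),d[k]);P=cast(cnt(b),c,.085)
        r=cv2.minAreaRect((P*1000).astype(np.float32));print(" ",k,np.round(r[0],1),np.round(r[1],1),r[2],b.sum())
    for k in"LMS":
        b=blob(g<75,d[k]);b=cv2.fillPoly(b,[cv2.convexHull(cnt(b))],1);C=cnt(b)
        e=cast(C,c,.013);print(" ",k,np.round(cv2.minEnclosingCircle((e*1000).astype(np.float32))[0],1),"d~",2000*np.sqrt(cv2.contourArea((e).astype(np.float32))/np.pi), "mid",np.round((e.min(0)+e.max(0))*500,1))
        print(im[d[k][1],d[k][0]])
E
```

```text
scene
 deck ((0.5800502896308899, 0.13192155957221985), 0.1693723052740097) px 15065
  bay [598.4  28.6] [83.6 35.9] 10.509963989257812 524
  fit [560.8 236.3] [83.6 37.6] 10.297782897949219 758
  L [ 454.5 -229.7] d~ 77.193934468086 mid [ 453.5 -229.6]
[141 139 141]
  M [ 502.6 -321.1] d~ 55.41929047728253 mid [ 499.4 -321.6]
[142 142 143]
  S [ 571.5 -140.2] d~ 32.792378401942855 mid [ 571.5 -139.3]
[127 125 128]
side
 deck ((0.5793167352676392, 0.13101312518119812), 0.16869305074214935) px 11980
  bay [598.5  27.2] [84.8 37.4] 10.197422981262207 445
  fit [554.4 152.9] [217.1  90.4] 85.06520080566406 2335
  L [ 454.4 -232.5] d~ 82.54666770021596 mid [ 454.5 -232.5]
[119 115 119]
  M [ 500.6 -326.2] d~ 62.71444699275712 mid [ 499.4 -326.1]
[66 66 66]
  S [ 571.1 -148.3] d~ 42.65108493542078 mid [ 571.4 -148.3]
[37 34 35]
```

Emit:
move_arm --steps '[{"dz": 30, "gripper": 0}, {"dz": 20, "dx": 20, "dy": 38, "gripper": 0}, {"dx": 20, "dy": 38, "gripper": 0}, {"dx": 20, "dy": 38, "gripper": 0}, {"dx": 20, "dy": 38, "gripper": 0}, {"dx": 20, "dy": 38, "gripper": 0}, {"dx": 20, "dy": 38, "gripper": 0}, {"dx": 20, "dy": 38, "gripper": 0}]'

```text
schema error: expected keys dx, dy, dz, roll, gripper
```

```bash
python3 - <<'E'
from plant import *
import cv2,numpy as np
s=sense();c=get_calibration("wrist");np.savez("w1.npz",**c)
cv2.imwrite("pics/w1.png",get_image("wrist"));print(s["t"],s["tool_pos"],s["tcp_rot"],s["width"])
for p in([.455,-.231,.026],[.5,-.324,.026],[.571,-.144,.026],[.598,.028,.085]): print(cv2.projectPoints(np.array([p]),c["rvec"],c["tvec"],c["intrinsics"],None)[0].ravel())
E
```

```text
0.1 [ 0.26713817 -0.59214119  0.24919828] [-3.06990369e+00 -6.60473031e-01  6.26113225e-04] 1.002889556779095
[ -12.13244332 -169.95766255]
[ 105.37023166 -174.26419586]
[-103.72745324 -418.12464844]
[-628.91781381 -940.8187341 ]
```

View pics/w1.png

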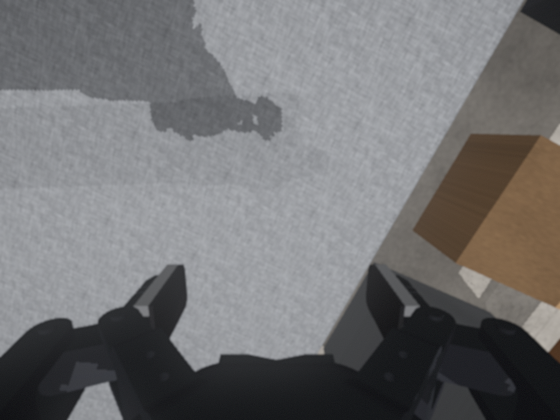

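The move was refused because every row needs all five keys, so this picture shows only the bench and the open fingers from the start pose. I'll resend it.

Emit:
move_arm --steps '[{"dx": 0, "dy": 0, "dz": 30, "roll": 0, "gripper": 0}, {"dx": 20, "dy": 38, "dz": 20, "roll": 0, "gripper": 0}, {"dx": 20, "dy": 38, "dz": 0, "roll": 0, "gripper": 0}, {"dx": 20, "dy": 38, "dz": 0, "roll": 0, "gripper": 0}, {"dx": 20, "dy": 38, "dz": 0, "roll": 0, "gripper": 0}, {"dx": 20, "dy": 38, "dz": 0, "roll": 0, "gripper": 0}, {"dx": 20, "dy": 38, "dz": 0, "roll": 0, "gripper": 0}, {"dx": 20, "dy": 38, "dz": 0, "roll": 0, "gripper": 0}]'

```text
t: 0.95
tool_pos: [0.4077, -0.3248, 0.3]
tcp_rot: [3.071, 0.661, -0.0]
force: [0.8, -0.1, 0.2]
width: 0.001
gripper_force: 0.0
```

```bash
python3 - <<'E'
from plant import *
import cv2,numpy as np
s=sense();c=get_calibration("wrist");np.savez("w1.npz",**c)
cv2.imwrite("pics/w2.png",get_image("wrist"));print(s["t"],s["tool_pos"],s["tcp_rot"],s["width"])
for p in([.455,-.231,.026],[.5,-.324,.026],[.571,-.144,.026],[.598,.028,.085]): print(cv2.projectPoints(np.array([p]),c["rvec"],c["tvec"],c["intrinsics"],None)[0].ravel())
E
```

```text
0.95 [ 0.4076764  -0.3247769   0.29995539] [ 3.07128081e+00  6.60544271e-01 -2.34292144e-04] 0.0005656880630382924
[222.86134147 117.78549569]
[305.60363422 115.47584583]
[188.62861291 -14.7017911 ]
[ -11.28137984 -177.68884161]
```

View pics/w2.png

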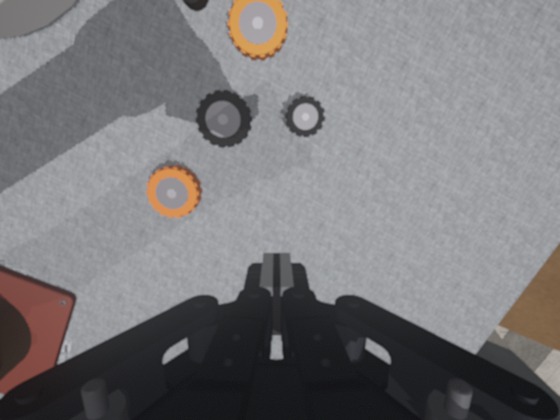

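The large black wheel's hub is at (223,118), within 1 px of where I predicted it. It is clearly bigger than the black one at (305,116). I'll carry on to the bay.

Emit:
move_arm --steps '[{"dx": 21, "dy": 40, "dz": 0, "roll": 0, "gripper": 0}, {"dx": 21, "dy": 40, "dz": 0, "roll": 0, "gripper": 0}, {"dx": 21, "dy": 40, "dz": 0, "roll": 0, "gripper": 0}, {"dx": 21, "dy": 40, "dz": 0, "roll": 0, "gripper": 0}, {"dx": 21, "dy": 40, "dz": 0, "roll": 0, "gripper": 0}, {"dx": 21, "dy": 40, "dz": 0, "roll": 0, "gripper": 0}, {"dx": 21, "dy": 40, "dz": 0, "roll": 0, "gripper": 0}, {"dx": 21, "dy": 40, "dz": 0, "roll": 0, "gripper": 0}]'

```text
t: 1.8
tool_pos: [0.5758, -0.0051, 0.2999]
tcp_rot: [3.071, 0.66, -0.0]
force: [0.8, -0.2, 0.5]
width: 0.002
gripper_force: 0.0
```

Emit:
move_arm --steps '[{"dx": 22, "dy": 33, "dz": 0, "roll": 0, "gripper": 0}, {"dx": 0, "dy": 0, "dz": -35, "roll": 0, "gripper": 0}, {"dx": 0, "dy": 0, "dz": -35, "roll": 0, "gripper": 0}, {"dx": 0, "dy": 0, "dz": -30, "roll": 0, "gripper": 0}, {"dx": 0, "dy": 0, "dz": 0, "roll": 0, "gripper": 0}]'

```text
t: 2.3
tool_pos: [0.5948, 0.0259, 0.1955]
tcp_rot: [-3.07, -0.661, 0.012]
force: [0.2, 0.1, 0.7]
width: 0.001
gripper_force: 0.0
```

```bash
python3 - <<'E'
from plant import *
import cv2,numpy as np
c=get_calibration("wrist")
im=get_image("wrist");s=sense();print(s["t"],s["tool_pos"],s["tcp_rot"],s["width"])
for p in([.598,.028,.085],):
    u=cv2.projectPoints(np.array([p]),c["rvec"],c["tvec"],c["intrinsics"],None)[0].ravel();print(u)
    cv2.circle(im,tuple(int(v) for v in u),4,(0,0,255),1)
cv2.imwrite("pics/w3.png",im)
E
```

```text
2.35 [0.59613898 0.02612077 0.19843036] [-3.07048984 -0.66045343  0.00622864] 0.0007305985546740523
[274.98330169 212.02776414]
```

View pics/w3.png

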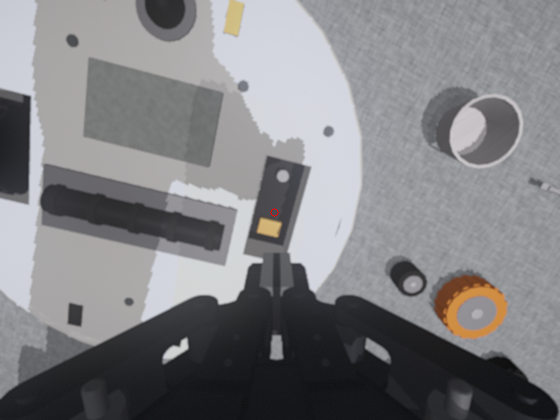

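The wrist view shows the empty bay mouth with corners near (267,155) and (310,165) and its middle near (277,210). My estimate projects to (275,212), which agrees to within a few mm, so I'm going down.

Emit:
move_arm --steps '[{"dx": 2, "dy": 2, "dz": -25, "roll": 0, "gripper": 0}, {"dx": 0, "dy": 0, "dz": -25, "roll": 0, "gripper": 0}, {"dx": 0, "dy": 0, "dz": -15, "roll": 0, "gripper": 0}, {"dx": 0, "dy": 0, "dz": -10, "roll": 0, "gripper": 0}, {"dx": 0, "dy": 0, "dz": 0, "roll": 0, "gripper": 0}, {"dx": 0, "dy": 0, "dz": 0, "roll": 0, "gripper": 0}, {"dx": 0, "dy": 0, "dz": 0, "roll": 0, "gripper": 0}]'

```text
t: 3.05
tool_pos: [0.6, 0.0286, 0.1263]
tcp_rot: [3.071, 0.661, 0.003]
force: [-0.2, -0.2, 0.3]
width: -0.0
gripper_force: 0.0
```

Correct the last 2 mm, then hold for about 1.5 s.

Emit:
move_arm --steps '[{"dx": -1, "dy": 0, "dz": -2, "roll": 0, "gripper": 0}, {"dx": 0, "dy": 0, "dz": 0, "roll": 0, "gripper": 0}, {"dx": 0, "dy": 0, "dz": 0, "roll": 0, "gripper": 0}, {"dx": 0, "dy": 0, "dz": 0, "roll": 0, "gripper": 0}, {"dx": 0, "dy": 0, "dz": 0, "roll": 0, "gripper": 0}, {"dx": 0, "dy": 0, "dz": 0, "roll": 0, "gripper": 0}, {"dx": 0, "dy": 0, "dz": 0, "roll": 0, "gripper": 0}, {"dx": 0, "dy": 0, "dz": 0, "roll": 0, "gripper": 0}]'

```text
t: 3.85
tool_pos: [0.5983, 0.0285, 0.123]
tcp_rot: [-3.071, -0.661, 0.0]
force: [-0.1, 0.4, 0.3]
width: 0.002
gripper_force: 0.0
```

```bash
python3 - <<'E'
from plant import *
import cv2
im=get_image("side");s=sense();print(s["t"],s["tool_pos"])
cv2.imwrite("pics/s2.png",cv2.resize(im[120:340,120:400],None,fx=2.5,fy=2.5))
E
```

```text
3.9 [0.59827833 0.02852723 0.12300289]
```

View pics/s2.png

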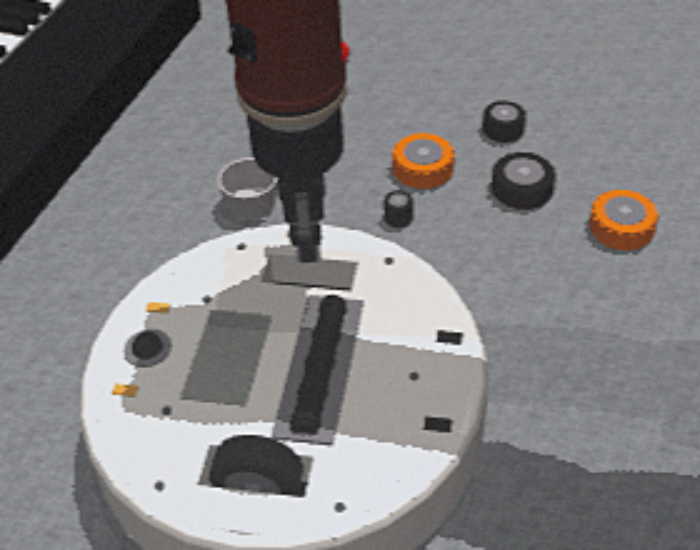

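Emit:
move_arm --steps '[{"dx": 0, "dy": 0, "dz": 0, "roll": 0, "gripper": 0}, {"dx": 0, "dy": 0, "dz": 0, "roll": 0, "gripper": 0}, {"dx": 0, "dy": 0, "dz": 0, "roll": 0, "gripper": 0}, {"dx": 0, "dy": 0, "dz": 0, "roll": 0, "gripper": 0}, {"dx": 0, "dy": 0, "dz": 0, "roll": 0, "gripper": 0}, {"dx": 0, "dy": 0, "dz": 0, "roll": 0, "gripper": 0}, {"dx": 0, "dy": 0, "dz": 0, "roll": 0, "gripper": 0}, {"dx": 0, "dy": 0, "dz": 0, "roll": 0, "gripper": 0}]'

```text
t: 4.7
tool_pos: [0.5983, 0.0285, 0.123]
tcp_rot: [-3.071, -0.661, -0.0]
force: [-0.2, -0.5, -0.0]
width: 0.002
gripper_force: 0.0
```

The side view shows the shut fingertips at crop position (308,260), just above the middle of the empty bay with nothing touched. They have held there for over 1.6 s. Now up and over to the large spare.

Emit:
move_arm --steps '[{"dx": 0, "dy": 0, "dz": 30, "roll": 0, "gripper": 0}, {"dx": 0, "dy": 0, "dz": 30, "roll": 0, "gripper": 0}, {"dx": 0, "dy": 0, "dz": 30, "roll": 0, "gripper": 0}, {"dx": 0, "dy": 0, "dz": 30, "roll": 0, "gripper": 0}, {"dx": 0, "dy": 0, "dz": 30, "roll": 0, "gripper": 0}, {"dx": 0, "dy": 0, "dz": 30, "roll": 0, "gripper": 0}, {"dx": -15, "dy": -28, "dz": 0, "roll": 0, "gripper": 0}, {"dx": -16, "dy": -29, "dz": 0, "roll": 0, "gripper": 0}]'

```text
t: 5.5
tool_pos: [0.5675, -0.028, 0.304]
tcp_rot: [3.07, 0.665, 0.003]
force: [-0.5, -1.5, -0.1]
width: 0.0
gripper_force: 0.0
```

Emit:
move_arm --steps '[{"dx": -16, "dy": -29, "dz": 0, "roll": 0, "gripper": 0}, {"dx": -16, "dy": -29, "dz": 0, "roll": 0, "gripper": 0}, {"dx": -16, "dy": -29, "dz": 0, "roll": 0, "gripper": 0}, {"dx": -16, "dy": -29, "dz": 0, "roll": 0, "gripper": 0}, {"dx": -16, "dy": -29, "dz": 0, "roll": 0, "gripper": 0}, {"dx": -16, "dy": -29, "dz": 0, "roll": 0, "gripper": 0}, {"dx": -16, "dy": -29, "dz": 0, "roll": 0, "gripper": 0}, {"dx": 0, "dy": 0, "dz": 0, "roll": 0, "gripper": 0}]'

```text
t: 6.3
tool_pos: [0.4527, -0.2361, 0.303]
tcp_rot: [3.072, 0.65, -0.002]
force: [-0.2, 0.5, 0.2]
width: -0.003
gripper_force: 0.0
```

```bash
python3 - <<'E'
from plant import *
from h import *
s=sense();print(s["t"],s["tool_pos"],s["tcp_rot"])
# large spare centre again from the first two views: grey hub at z=.026, triangulated outline
d=np.load("w1.npz");im=cv2.imread("pics/w2.png")
b=blob(im.max(2)<75,(205,118));C=cnt(b);e=cast(C,d,.026)*1000
print(cv2.minEnclosingCircle(e.astype(np.float32)),(e.min(0)+e.max(0))/2)
b=blob(im.max(2)<75,(290,118));print(cv2.minEnclosingCircle((cast(cnt(b),d,.026)*1000).astype(np.float32)))
E
```

```text
6.3 [ 0.45270035 -0.23605312  0.30302018] [ 3.07233597e+00  6.49712224e-01 -1.79407862e-03]
((454.6173400878906, -231.8491973876953), 34.592464447021484) [ 454.11371512 -231.74671068]
((498.3138122558594, -323.1091003417969), 23.388912200927734)
```

The close view gives the spare's radius as 34.6 mm, so it is the 70 mm wheel, centred at (0.4545, -0.2315).

Emit:
move_arm --steps '[{"dx": 0, "dy": 0, "dz": -40, "roll": 0, "gripper": 0}, {"dx": 0, "dy": 0, "dz": -40, "roll": 0, "gripper": 0}, {"dx": 0, "dy": 0, "dz": -40, "roll": 0, "gripper": 0}, {"dx": 0, "dy": 0, "dz": -40, "roll": 0, "gripper": 0}, {"dx": 0, "dy": 0, "dz": -30, "roll": 0, "gripper": 0}, {"dx": 0, "dy": 0, "dz": -15, "roll": 0, "gripper": 0}, {"dx": 0, "dy": 0, "dz": 0, "roll": 0, "gripper": 0}, {"dx": 0, "dy": 0, "dz": 0, "roll": 0, "gripper": 0}]'

```text
t: 7.1
tool_pos: [0.4558, -0.2312, 0.0986]
tcp_rot: [-3.071, -0.661, -0.001]
force: [0.0, 0.6, 0.9]
width: -0.005
gripper_force: 0.0
```

Emit:
move_arm --steps '[{"dx": -1, "dy": 0, "dz": -16, "roll": 0, "gripper": 0}, {"dx": 0, "dy": 0, "dz": -12, "roll": 0, "gripper": 0}, {"dx": 0, "dy": 0, "dz": -5, "roll": 0, "gripper": 0}, {"dx": 0, "dy": 0, "dz": 0, "roll": 0, "gripper": 0}, {"dx": 0, "dy": 0, "dz": 0, "roll": 0, "gripper": 0}, {"dx": 0, "dy": 0, "dz": 0, "roll": 0, "gripper": 0}, {"dx": 0, "dy": 0, "dz": 0, "roll": 0, "gripper": 0}, {"dx": 0, "dy": 0, "dz": 0, "roll": 0, "gripper": 0}]'

```text
t: 7.9
tool_pos: [0.4545, -0.2315, 0.0653]
tcp_rot: [3.071, 0.661, 0.001]
force: [0.2, 1.3, 0.7]
width: -0.003
gripper_force: 0.0
```

```bash
python3 - <<'E'
from plant import *
import cv2
im=get_image("side");s=sense();print(s["t"],s["tool_pos"])
cv2.imwrite("pics/s3.png",cv2.resize(im[60:260,200:420],None,fx=2.5,fy=2.5))
E
```

```text
7.95 [ 0.45440852 -0.23155225  0.06524981]
```

View pics/s3.png

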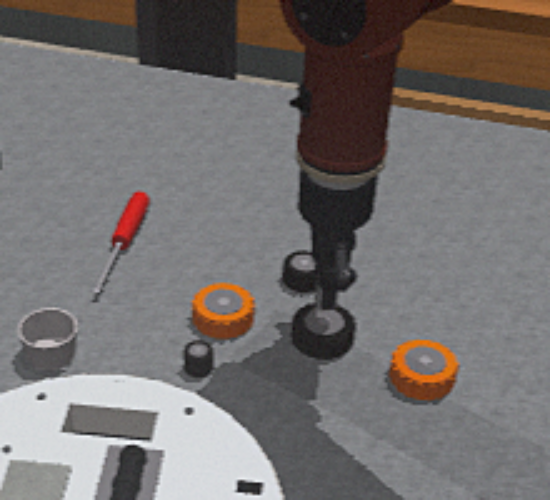

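The fingertips are over the middle of the large spare, at crop position (325,310), and nothing has been disturbed. I'll hold there, then rise.

Emit:
move_arm --steps '[{"dx": 0, "dy": 0, "dz": 0, "roll": 0, "gripper": 0}, {"dx": 0, "dy": 0, "dz": 0, "roll": 0, "gripper": 0}, {"dx": 0, "dy": 0, "dz": 0, "roll": 0, "gripper": 0}, {"dx": 0, "dy": 0, "dz": 0, "roll": 0, "gripper": 0}, {"dx": 0, "dy": 0, "dz": 0, "roll": 0, "gripper": 0}, {"dx": 0, "dy": 0, "dz": 0, "roll": 0, "gripper": 0}, {"dx": 0, "dy": 0, "dz": 0, "roll": 0, "gripper": 0}, {"dx": 0, "dy": 0, "dz": 0, "roll": 0, "gripper": 0}]'

```text
t: 8.75
tool_pos: [0.4543, -0.2315, 0.065]
tcp_rot: [-3.071, -0.661, -0.0]
force: [0.2, 0.1, 0.6]
width: -0.002
gripper_force: 0.0
```

Emit:
move_arm --steps '[{"dx": 0, "dy": 0, "dz": 0, "roll": 0, "gripper": 0}, {"dx": 0, "dy": 0, "dz": 0, "roll": 0, "gripper": 0}, {"dx": 0, "dy": 0, "dz": 0, "roll": 0, "gripper": 0}, {"dx": 0, "dy": 0, "dz": 25, "roll": 0, "gripper": 0}, {"dx": 0, "dy": 0, "dz": 35, "roll": 0, "gripper": 0}, {"dx": 0, "dy": 0, "dz": 35, "roll": 0, "gripper": 0}, {"dx": 0, "dy": 0, "dz": 35, "roll": 0, "gripper": 0}, {"dx": 0, "dy": 0, "dz": 35, "roll": 0, "gripper": 0}]'

```text
t: 9.55
tool_pos: [0.454, -0.2314, 0.2315]
tcp_rot: [3.071, 0.661, 0.0]
force: [0.1, -0.7, 0.9]
width: -0.001
gripper_force: 0.0
```

Emit:
move_arm --steps '[{"dx": 0, "dy": 0, "dz": 35, "roll": 0, "gripper": 0}, {"dx": 0, "dy": 0, "dz": 35, "roll": 0, "gripper": 0}, {"dx": 0, "dy": 0, "dz": 20, "roll": 0, "gripper": 0}, {"dx": 0, "dy": 0, "dz": 0, "roll": 0, "gripper": 0}, {"dx": 0, "dy": 0, "dz": 0, "roll": 0, "gripper": 0}, {"dx": 0, "dy": 0, "dz": 0, "roll": 0, "gripper": 0}]'

```text
t: 10.15
tool_pos: [0.4538, -0.2313, 0.3188]
tcp_rot: [-3.07, -0.66, 0.002]
force: [0.1, 0.8, 0.3]
width: -0.003
gripper_force: 0.0
```

```bash
python3 -c "
from plant import *
print(job_done())"
```

```text
the job is handed in; nothing more can be done
None
```

I pointed at the middle of the empty wheel bay and then at the 70 mm black spare, each from about 2 cm above and for more than a second; nothing was touched, the fingers ended about 30 cm above the bench, and the job was handed in at about 10 s.

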